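Open the storage jar in the bench bracket

ROBOT

A 6-joint arm with a two-finger parallel gripper is mounted at the origin on the work surface. World frame = base frame: x ahead of the robot, y to its left, z up, the work surface at z = 0. Lengths are in m, angles in degrees, forces in N, time in s.
With the tool pointing down it reaches from about 0.35 to 0.875 m from the base axis. Payload 4.2 kg.
Tool frame: the origin (TCP) lies between the finger pads; the fingertips stand 8 mm ahead of it and the grasp point (between the pads) lies 11 mm behind it; x points along the fingers, y is the direction in which the jaws open and shut, and the axes are right-handed (so a half turn about x gives the same grasp; the last joint's range is limited). The gripper opens to 87 mm and grips with 3 to 60 N. Pads are 19 mm wide; open, the fingers measure 117 mm over their backs; the gripper's body (75 mm by 190 mm) begins 51 mm behind the grasp point.
Start: joints at [-57.376, 22.042, 0.453, 0, -68.411, -14.817], TCP at [0.191, -0.595, 0.231] pointing down, gripper open.
Joint ranges: [-179.83, 179.83], [-69.29, 118.12], [-61.27, 80.66], [-181.25, 117.63], [-171.15, -9.14], [-177.46, 177.46]. Speed limits (degrees/s): [159.86, 159.86, 180, 180, 180, 180].

INTERFACE

Orientations are given as a 3x3 rotation matrix whose columns are the frame's x, y, z axes.
In Python, from station import r gives the robot as it stands. The module is installed in compiled form; this text tells all that it offers.
- The arm moves only by the tool move_arm, never from a script. Its argument "increments" is one flat list of numbers, 7 for each row, row after row: the turn, a rotation vector about the tool's x, y, z in degrees, then the shift along the tool's x, y, z in m, then the finger opening in m, from 0 to 0.087. A call has 1 to 12 rows; each row is the pose to reach, as a shift and turn from the pose commanded when the call began, along the tool's axes at that moment; what a row does not reach only later rows make up. A row lasts 1/12 s, in which the tool goes at most 41.7 mm and 7.16 degrees, less where a joint would pass 70% of its speed; a pose out of reach is approached as far as the arm can. A call with a gripper value outside its range is refused whole. The fingers move at their own pace and stop on an object; the grip force is fixed at half the most. Time passes only in rows, so rows that repeat a pose let the fingers close. It gives the time, the measured TCP pose, the force and the opening at its end, in the units of the state.
- r.sense(): the state, without advancing time (a new reading comes with each control period).
- r.capture(name): name is "side" or "top"; returns the picture (480x640x3 uint8, red, green, blue); there is no depth.
- r.calibration(name): a dict with "fx", "fy", "cx", "cy" (pixels), "rvec" (rotation vector, rad) and "tvec" (3), from world to camera coordinates, as OpenCV has them. Camera axes: x right, y down, z forward; pixel columns grow to the right and rows downward; lengths in m; the calibration is good to about 2 mm. A picture is of the moment at which its call begins. calibration takes no time and is no camera call.
- r.finish_job(): hands the job in, once; it reports no verdict.
The state is a dict: "time_s": time; "joints": joint angles; "joint_velocities": joint speeds; "effort": joint torques, N m; "tcp_pos": TCP position; "ee_rot": TCP orientation; "wrist_force": force on the tool from outside, world axes, zero at the start; "moment": the same for the moment, N m; "gripper_width": opening from 0.0 (shut) to 1.0 (fully open).
Only numpy, scipy, OpenCV 4.12 (cv2) and the standard library are available. Lean on these libraries where they do the work, as an engineer would, in place of code of your own. Each camera call takes 0.05 s, during which the arm holds its last target.

TASK

Push the square storage jar, with its cap still screwed on, along the table fully home into the bench bracket that keeps it from turning. Then unscrew the cap anticlockwise with repeated twists, lift it free, and set it down gently, top side up and flat, in the shallow steel tray. Leave the jar standing in the bracket, do not lift or tip it, and leave the tin, mug and carton alone.

Things in the scene. Friction and masses are not known exactly. Their poses are not given: they have to be found in the camera images.
- jar_mid (a point): Square white stoneware jar, about 0.6 kg: body 84 x 84 mm, 66 mm tall, 9 mm corner chamfers, flat shoulder, round neck under the cap. Too wide to grasp; slides without tipping when pushed squarely on its outer face at or below 50 mm height. This point: centre of the body, 33 mm above its underside; x, y square to its sides, z up. Starts 120-155 mm short of home in the bracket, yaw within 0.2 rad.
- cap_mid (a point): Black ribbed screw cap, coaxial, 62 mm across, 30 mm tall, 60 g. This point: its centre, 15 mm below its flat top; z out of the top. Closed: 53 mm above jar_mid, lower edge 5 mm over the jar's shoulder (keep fingertips over the shoulder). Right-hand thread, 14 mm rise a turn, first 1 rad stiff (0.4 N m) from a seal; free after 3.0-3.5 rad anticlockwise (risen 6 mm or more), then lifts off.
- bracket: Fixed dark steel U bracket, 34 mm tall, walls 6 mm, 92 mm wide inside. Origin on the table where the centre of the jar's underside is when the jar is fully home (touching the back wall, inner face at y +42.5 mm). Mouth opens to its own -y: the jar goes in along its +y. Side walls run from y -42 to +42 mm, then flare out to y -89 mm, 127 mm apart. Stands left or right of the tray.
- tray: Fixed shallow steel tray, 200 mm along its x and 150 mm along its y outside, 16 mm tall, walls and floor 4 mm thick. Origin at the centre of its underside on the table; the floor's upper face is 4 mm above the table.
- tin: Bystander: upright food tin, 72 mm across, 100 mm tall, origin at the centre of its underside.
- mug: Bystander: white mug, 80 mm across, 90 mm tall, origin at the centre of its underside.
- carton: Bystander: small cardboard carton, 70 x 110 x 60 mm, origin at the centre of its underside.
Not all that is in view belongs to the job. Of the things that look like the tray, take the one that is farthest to the robot's right at the start. There is more than one size of the bracket; the job needs the middle-sized.

How it is judged:
By the outcome, as a careful person would: the job done as asked, in the order asked, and still so for the second after the job is handed in, with the robot touching nothing.
It also fails if it takes over 67 s, if anything falls off the work surface, if the arm or the gripper's body presses on something with over 40 N, if the wrist force passes 120 N, or if a joint passes its speed limit or range.

## Working session

There is one attempt and no reset: what is moved stays moved. The work goes in short steps, Python scripts to look and compute and a tool call to move; the robot and the scene stay as the last step left them, time stands still between calls to the robot, and variables do not carry over. Pictures are saved under pics/ and viewed, and the job is handed in when it is done.

Besides the shell and the picture viewer there is one more tool, called after ">>>" as name(argument=value, ...), one argument or row to a line, values as JSON. move_arm: Moves the arm, as the interface text tells. Its arguments: {"type":"object","properties":{"increments":{"type":"array","items":{"type":"number"}}},"required":["increments"]}

```bash
mkdir -p pics; python3 - <<'E'
from station import r
import cv2
for n in("side","top"):
    im=r.capture(n); cv2.imwrite(f"pics/{n}0.png",im[:,:,::-1]); print(r.calibration(n))
s=r.sense(); print(s)
E
```

```text
{'fx': 616.2002239616811, 'fy': 616.2002239616811, 'cx': 324.32095972963793, 'cy': 243.1201056268129, 'rvec': array([ 0.74829448, -2.68061321,  0.95117497]), 'tvec': array([0.47935445, 0.23331742, 1.18716687])}
{'fx': 586.5387643692638, 'fy': 586.5387643692638, 'cx': 319.26356127652133, 'cy': 253.55521243854068, 'rvec': array([ 2.1462996 , -2.17489346,  0.14635856]), 'tvec': array([0.04383705, 0.52853551, 1.28979779])}
{'time_s': 0.1, 'joints': array([-5.73765641e+01,  2.20850769e+01,  3.85839095e-01, -2.52626563e-02,
       -6.84112210e+01, -1.48161833e+01]), 'joint_velocities': array([-0.02983725, -0.14725027,  0.22302071,  0.10959856,  0.04964083,
       -0.08125276]), 'effort': array([-1.34870977e-03, -3.91689813e+01,  1.87935340e+01,  4.23195541e+00,
        1.34412112e-02, -7.75733884e-05]), 'tcp_pos': array([ 0.19097915, -0.59454136,  0.22957051]), 'ee_rot': array([[-6.94022013e-04, -3.05660301e-01,  9.52140378e-01],
       [ 1.84471308e-03,  9.52138596e-01,  3.05661074e-01],
       [-9.99998058e-01,  1.96856132e-03, -9.69495890e-05]]), 'wrist_force': array([ 1.03617216,  0.2457819 , -0.19788805]), 'moment': array([-0.00266493,  0.02301537,  0.06124547]), 'gripper_width': 1.0019791075148765}
```

View pics/side0.png

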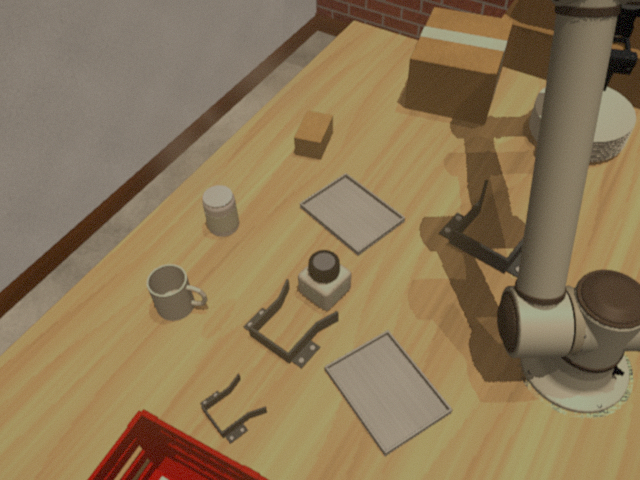

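View pics/top0.png

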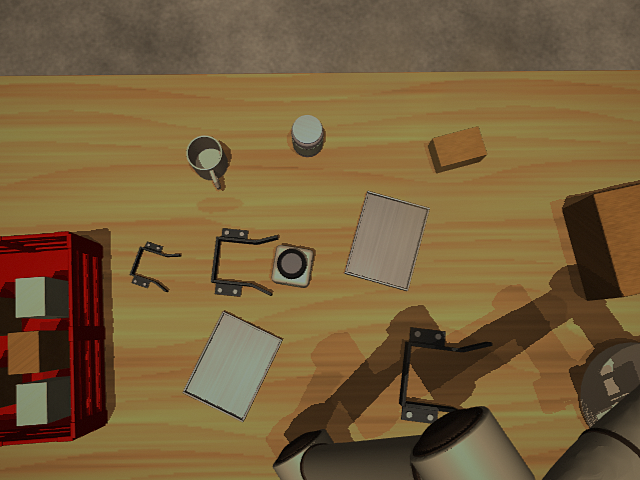

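The side view shows the jar at (325,280) in front of the middle bracket at (290,335), with trays at (352,213) and (388,392). In the top view the jar is at (292,265), the middle bracket at (230,262), the candidate tray at (387,240), the tin at (307,133), the mug at (205,155) and the carton at (457,148).

```bash
cat > h.py <<'E'
import numpy as np, cv2
from station import r
def cam(n):
    c=r.calibration(n); K=np.array([[c['fx'],0,c['cx']],[0,c['fy'],c['cy']],[0,0,1]]); R=cv2.Rodrigues(c['rvec'])[0]; t=np.array(c['tvec']); return K,R,t,c
def plane(n,uv,z):
    K,R,t,_=cam(n); uv=np.atleast_2d(np.array(uv,float)); C=-R.T@t
    d=(R.T@np.linalg.inv(K)@np.c_[uv,np.ones(len(uv))].T).T
    return C+d*((z-C[2])/d[:,2])[:,None]
def proj(n,P):
    K,R,t,c=cam(n); return cv2.projectPoints(np.atleast_2d(np.array(P,float)),c['rvec'],t,K,None)[0][:,0]
E
python3 - <<'E'
from h import *
np.set_printoptions(precision=4,suppress=True)
print(proj("top",[[0,0,0],[.5,0,0],[.5,.3,0],[.191,-.595,.231]]))
im=cv2.imread("pics/top0.png")
cv2.imwrite("pics/crop1.png",cv2.resize(im[210:310,190:330],None,fx=5.6,fy=5.6,interpolation=cv2.INTER_CUBIC))
cv2.imwrite("pics/crop2.png",cv2.resize(im[180:300,330:440],None,fx=5,fy=5,interpolation=cv2.INTER_CUBIC))
im=cv2.imread("pics/side0.png")
cv2.imwrite("pics/crop3.png",cv2.resize(im[240:370,240:360],None,fx=4.6,fy=4.6,interpolation=cv2.INTER_CUBIC))
E
```

```text
[[339.1986 493.9081]
 [335.2882 267.6668]
 [204.9568 269.3408]
 [662.4185 416.2541]]
```

View pics/crop1.png

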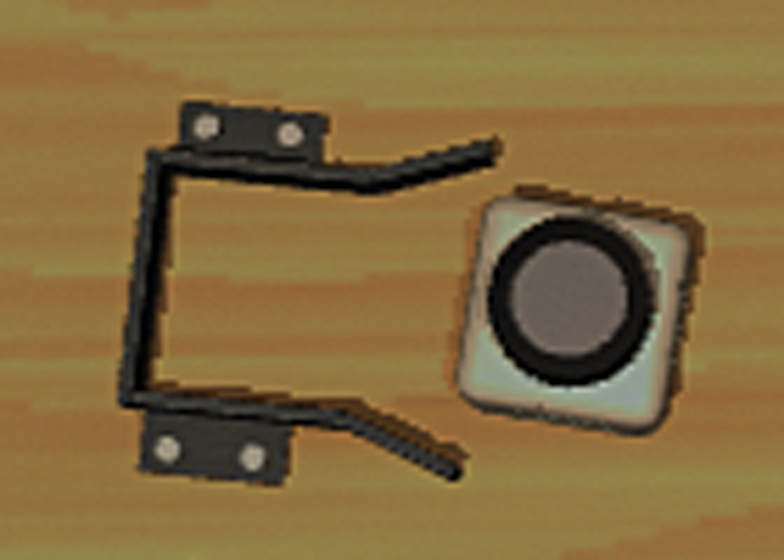

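View pics/crop3.png

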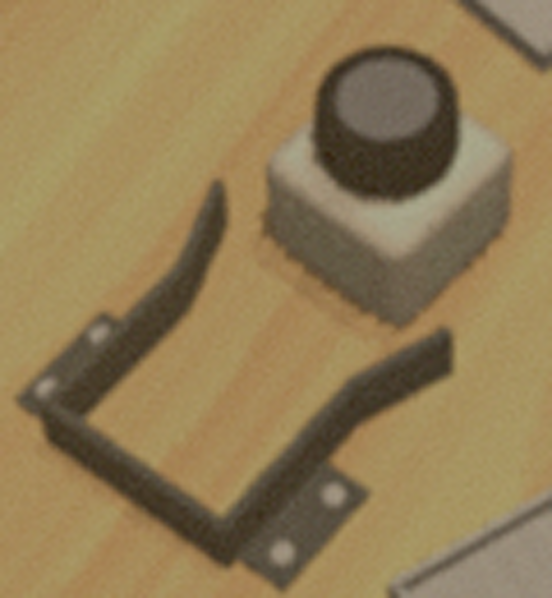

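```bash
python3 - <<'E'
from h import *
np.set_printoptions(precision=4,suppress=True)
f=lambda p:(np.array(p,float)+.5)/5.6-.5+[190,210]
im=cv2.imread("pics/top0.png").astype(int)
b,g,rr=im[...,0],im[...,1],im[...,2]
roi=np.zeros(b.shape,bool); roi[230:300,262:325]=1
m=((b>110)&(abs(rr-b)<60)&roi).astype(np.uint8)
cs=max(cv2.findContours(m,0,2)[0],key=cv2.contourArea); P=plane("top",cs[:,0],.066)[:,:2]
rc=cv2.minAreaRect((P*1000).astype(np.float32)); print("jar",rc)
blk=((rr<75)&(g<75)&roi)
print("cap topc", plane("top",f([571,300]),.101))
print("cap top edges",plane("top",f([[489,300],[655,300],[571,215],[571,386]]),.101))
dk=((rr<80)&(g<75)&(b<75)).astype(np.uint8); dk[:, :205]=0;dk[:, 283:]=0;dk[:222]=0;dk[302:]=0
bk=f([[150,150],[122,402],[372,188],[345,405],[500,145],[460,478]])
B=plane("top",bk,.034);print("bracket\n",B)
for i,j in((0,1),(0,2),(1,3),(4,5),(2,4),(3,5),(2,3)):
    d=(B[j]-B[i])[:2];print(i,j,np.linalg.norm(d),np.degrees(np.arctan2(d[1],d[0])))
# side
g3=lambda p:(np.array(p,float)+.5)/4.6-.5+[240,240]
print("side cap top", plane("side",g3([386,110]),.101))
S=plane("side",g3([[43,405],[232,530],[222,180],[452,330],[178,280],[352,380]]),.034);print("side br\n",S)
print("side jar shoulder corners",plane("side",g3([[268,165],[398,265],[512,160]]),.066))
# trays
c2=cv2.imread("pics/top0.png")
hs=cv2.cvtColor(c2,cv2.COLOR_BGR2HSV); 
t=((hs[...,1]<75)&(hs[...,2]>90)).astype(np.uint8); t[:180]=0;t[300:]=0;t[:,:335]=0;t[:,440:]=0
cs=max(cv2.findContours(t,0,2)[0],key=cv2.contourArea);P=plane("top",cs[:,0],.012)[:,:2]
print("tray",cv2.minAreaRect((P*1000).astype(np.float32)))
E
```

```text
jar ((498.1566162109375, 98.77638244628906), (71.95980834960938, 72.66584777832031), 82.26272583007812)
cap topc [[0.5006 0.0969 0.101 ]]
cap top edges [[0.501  0.1282 0.101 ]
 [0.5002 0.0649 0.101 ]
 [0.5333 0.0967 0.101 ]
 [0.4677 0.0972 0.101 ]]
bracket
 [[0.571  0.2687 0.034 ]
 [0.4693 0.2791 0.034 ]
 [0.5544 0.1793 0.034 ]
 [0.4669 0.1901 0.034 ]
 [0.5713 0.1276 0.034 ]
 [0.4372 0.1442 0.034 ]]
0 1 0.10225805280873031 174.20323115361808
0 2 0.0909977715576181 -100.51777319402096
1 3 0.08902789105711587 -91.52386177579722
4 5 0.13517697678152676 172.93571542726366
2 4 0.054342489509736275 -71.88350701347042
3 5 0.054640815586264255 -123.00199039754803
2 3 0.0881560299678901 172.9626625624681
side cap top [[0.4992 0.1029 0.101 ]]
side br
 [[0.5701 0.2703 0.034 ]
 [0.4672 0.2788 0.034 ]
 [0.5703 0.132  0.034 ]
 [0.4393 0.1478 0.034 ]
 [0.5566 0.1874 0.034 ]
 [0.4632 0.1917 0.034 ]]
side jar shoulder corners [[0.5426 0.1331 0.066 ]
 [0.4655 0.1491 0.066 ]
 [0.4515 0.0756 0.066 ]]
tray ((561.6800537109375, -119.54412078857422), (149.489990234375, 198.93592834472656), 73.40556335449219)
```

View pics/crop2.png

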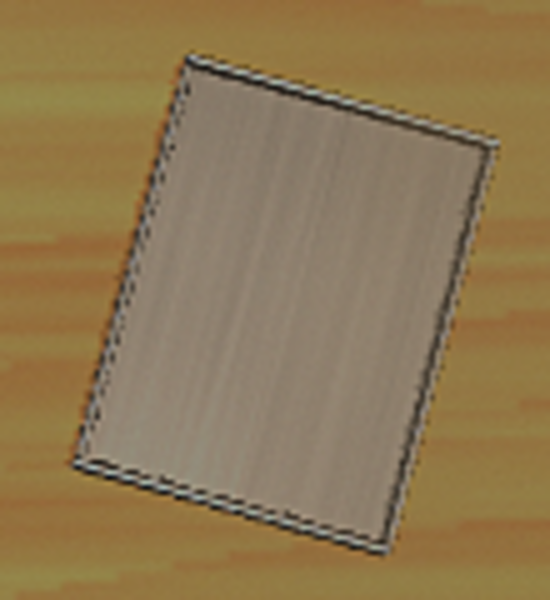

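```bash
cat >> h.py <<'E'
from scipy.spatial.transform import Rotation as Ro
ANG=np.radians(83.8); U=np.array([np.cos(ANG),np.sin(ANG),0]); HOME=np.array([.514,.2261,0])
def pose(yawdeg,tilt=0):
    "tool z heading yaw, tool x down tilted toward that heading"
    a=np.radians(yawdeg);t=np.radians(tilt);u=np.array([np.cos(a),np.sin(a),0]);k=np.array([0,0,1.])
    x=-np.cos(t)*k+np.sin(t)*u; z=np.cos(t)*u+np.sin(t)*k
    return np.c_[x,np.cross(z,x),z]
def inc(p,R):
    s=r.sense();R0=s['ee_rot'];rv=Ro.from_matrix(R0.T@R).as_rotvec(degrees=True)
    print("inc",np.round(rv,2),np.round(R0.T@(np.array(p)-s['tcp_pos']),4))
def st():
    s=r.sense();R=s['ee_rot'];print("t",s['time_s'],"tcp",np.round(s['tcp_pos'],4),"F",np.round(s['wrist_force'],1),"M",np.round(s['moment'],2),"w",round(s['gripper_width'],3),"q",np.round(s['joints'],1)); print("zyaw",np.degrees(np.arctan2(R[1,2],R[0,2])),"tilt",np.degrees(np.arcsin(R[2,2])))
E
python3 -c "
from h import *
inc(HOME-.215*U+[0,0,.15],pose(83.8,25))"
```

```text
inc [-64.92 -22.1   14.29] [0.0805 0.4861 0.471 ]
```

>>> move_arm(
  increments=[-64.9,-22.1,14.3,0.08,0.486,0.471,0.04,-64.9,-22.1,14.3,0.08,0.486,0.471,0.04,-64.9,-22.1,14.3,0.08,0.486,0.471,0.04,-64.9,-22.1,14.3,0.08,0.486,0.471,0.04,-64.9,-22.1,14.3,0.08,0.486,0.471,0.04,-64.9,-22.1,14.3,0.08,0.486,0.471,0.04,-64.9,-22.1,14.3,0.08,0.486,0.471,0.04,-64.9,-22.1,14.3,0.08,0.486,0.471,0.04,-64.9,-22.1,14.3,0.08,0.486,0.471,0.04,-64.9,-22.1,14.3,0.08,0.486,0.471,0.04,-64.9,-22.1,14.3,0.08,0.486,0.471,0.04,-64.9,-22.1,14.3,0.08,0.486,0.471,0.04],
)

```text
time_s: 1.1
tcp_pos: [0.4117, -0.1483, 0.1711]
ee_rot: [[0.046, -0.994, 0.099], [0.419, 0.109, 0.901], [-0.907, 0.0, 0.422]]
wrist_force: [0.6, -0.5, -0.4]
gripper_width: 0.462
```

```bash
python3 -c "
from h import *
st();inc(HOME-.215*U+[0,0,.15],pose(83.8,25))"
```

```text
t 1.1 tcp [ 0.4117 -0.1483  0.1711] F [ 0.6 -0.5 -0.4] M [-0.88  0.14 -0.08] w 0.462 q [-17.3  13.2 -16.2 -26.5 -68.   22.7]
zyaw 83.72693110153295 tilt 24.93847915629036
inc [-0.07 -0.06  0.01] [ 0.0901 -0.0611  0.1437]
```

>>> move_arm(
  increments=[0,0,0,0.09,-0.061,0.1437,0.04,0,0,0,0.09,-0.061,0.1437,0.04,0,0,0,0.09,-0.061,0.1437,0.04,0,0,0,0.09,-0.061,0.1437,0.04,0,0,0,0.09,-0.061,0.1437,0.04,0,0,0,0.193,-0.061,0.0955,0.04,0,0,0,0.193,-0.061,0.0955,0.04,0,0,0,0.193,-0.061,0.0955,0.04,0,0,0,0.193,-0.061,0.0955,0.04,0,0,0,0.193,-0.061,0.0955,0.04],
)

```text
time_s: 1.93
tcp_pos: [0.4891, 0.01, 0.0359]
ee_rot: [[0.042, -0.994, 0.1], [0.418, 0.108, 0.902], [-0.907, 0.004, 0.42]]
wrist_force: [0.2, -0.8, 0.4]
gripper_width: 0.461
```

```bash
python3 -c "
from h import *
st();inc(HOME-.185*U+[0,0,.036],pose(83.8,25));inc(HOME-.06*U+[0,0,.036],pose(83.8,25))
for n in('side','top'):
    im=r.capture(n); cv2.imwrite(f'pics/{n}1.png',im[:,:,::-1])
a=cv2.imread('pics/side1.png')[200:400,220:460];b=cv2.imread('pics/top1.png')[180:330,180:380]
cv2.imwrite('pics/c1.png',np.hstack([cv2.resize(a,(400,333)),cv2.resize(b,(400,333))]))
"
```

```text
t 1.9333 tcp [0.4891 0.01   0.0359] F [ 0.2 -0.8  0.4] M [-0.81  0.17 -0.03] w 0.461 q [  2.   25.3 -20.1 -34.9 -46.7  16.6]
zyaw 83.6822743777067 tilt 24.860070092544262
inc [-0.11 -0.14 -0.18] [ 0.0136 -0.0014  0.0296]
inc [-0.11 -0.14 -0.18] [ 0.0662 -0.0014  0.143 ]
```

View pics/c1.png

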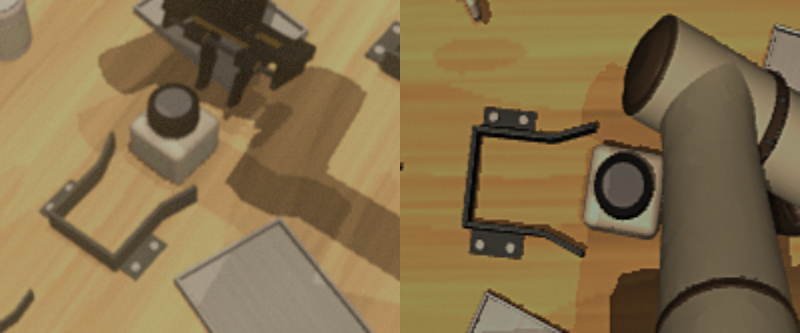

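The jar is in line with the bracket at about (170,130) in the left half, and the fingers stand behind it. I'm starting the push.

>>> move_arm(
  increments=[0,0,0,0.0063,-0.0014,0.0136,0.04,0,0,0,0.0106,-0.0014,0.0227,0.04,0,0,0,0.0135,-0.0014,0.029,0.04,0,0,0,0.0156,-0.0014,0.0335,0.04,0,0,0,0.0178,-0.0014,0.0381,0.04,0,0,0,0.0199,-0.0014,0.0426,0.04,0,0,0,0.022,-0.0014,0.0471,0.04,0,0,0,0.0241,-0.0014,0.0517,0.04,0,0,0,0.0262,-0.0014,0.0562,0.04,0,0,0,0.0283,-0.0014,0.0607,0.04,0,0,0,0.0304,-0.0014,0.0652,0.04,0,0,0,0.0325,-0.0014,0.0698,0.04],
)

```text
time_s: 3.03
tcp_pos: [0.501, 0.0851, 0.0387]
ee_rot: [[0.05, -0.994, 0.095], [0.416, 0.107, 0.903], [-0.908, -0.005, 0.419]]
wrist_force: [-1.7, -8.5, 6.5]
gripper_width: 0.46
```

```bash
python3 -c "
from h import *
st();inc(HOME-.06*U+[0,0,.036],pose(83.8,25));
for n in('side','top'):
    im=r.capture(n); cv2.imwrite(f'pics/{n}2.png',im[:,:,::-1])
a=cv2.imread('pics/side2.png')[200:400,220:460];b=cv2.imread('pics/top2.png')[180:330,180:380]
cv2.imwrite('pics/c2.png',np.hstack([cv2.resize(a,(400,333)),cv2.resize(b,(400,333))]))
"
```

```text
t 3.0333 tcp [0.501  0.0851 0.0387] F [-1.7 -8.5  6.5] M [-2.48  0.33 -0.03] w 0.46 q [ 10.8  24.8 -20.  -35.8 -43.1   9.2]
zyaw 84.00507103487998 tilt 24.779783973637844
inc [ 0.19 -0.22  0.25] [0.0367 0.0022 0.073 ]
```

View pics/c2.png

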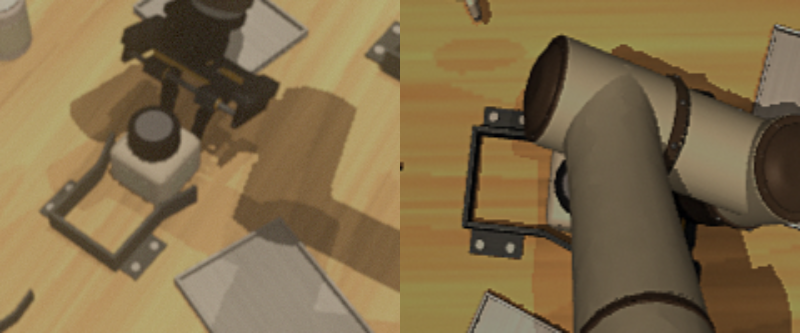

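>>> move_arm(
  increments=[0,0,0,0.0027,0.001,0.0054,0.04,0,0,0,0.0054,0.0019,0.0107,0.04,0,0,0,0.0081,0.0019,0.0161,0.04,0,0,0,0.0108,0.0019,0.0214,0.04,0,0,0,0.0135,0.0019,0.0268,0.04,0,0,0,0.0162,0.0019,0.0322,0.04,0,0,0,0.0188,0.0019,0.0375,0.04,0,0,0,0.0215,0.0019,0.0429,0.04,0,0,0,0.0242,0.0019,0.0482,0.04,0,0,0,0.0269,0.0019,0.0536,0.04,0,0,0,0.0296,0.0019,0.0589,0.04,0,0,0,0.0323,0.0019,0.0643,0.04],
)

```text
time_s: 4.13
tcp_pos: [0.5074, 0.1562, 0.0373]
ee_rot: [[0.051, -0.994, 0.094], [0.416, 0.107, 0.903], [-0.908, -0.007, 0.419]]
wrist_force: [-1.1, -13.5, 12.7]
gripper_width: 0.46
```

```bash
python3 -c "
from h import *
st();inc(HOME-.054*U+[0,0,.036],pose(83.8,25));
for n in('side',):
    im=r.capture(n); cv2.imwrite(f'pics/{n}3.png',im[:,:,::-1])
a=cv2.imread('pics/side3.png')[200:400,220:460]
cv2.imwrite('pics/c3.png',cv2.resize(a,(720,600)))
"
```

```text
t 4.1333 tcp [0.5074 0.1562 0.0373] F [ -1.1 -13.5  12.7] M [-2.94  0.34 -0.01] w 0.46 q [ 18.9  25.3 -19.3 -36.1 -39.9   2. ]
zyaw 84.05587110938792 tilt 24.78907031180422
inc [ 0.23 -0.21  0.32] [0.008  0.001  0.0142]
```

View pics/c3.png

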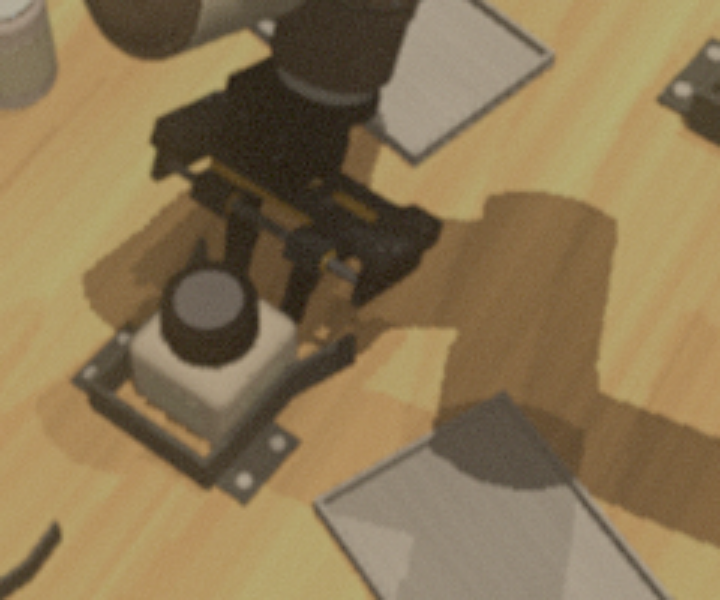

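The jar is inside the bracket at about (215,365), with a gap of roughly 15 mm left to the back wall. I'll close it slowly.

>>> move_arm(
  increments=[0,0,0,0.001,0,0.0018,0.04,0,0,0,0.002,0,0.0036,0.04,0,0,0,0.003,0,0.0054,0.04,0,0,0,0.004,0.0005,0.0072,0.04,0,0,0,0.005,0.0005,0.009,0.04,0,0,0,0.006,0.0005,0.0108,0.04,0,0,0,0.007,0.0005,0.0126,0.04],
)

```text
time_s: 4.77
tcp_pos: [0.5087, 0.1703, 0.0363]
ee_rot: [[0.051, -0.994, 0.094], [0.416, 0.107, 0.903], [-0.908, -0.007, 0.419]]
wrist_force: [-0.0, -12.5, 11.0]
gripper_width: 0.459
```

```bash
python3 -c "
from h import *
st();inc(HOME-.054*U+[0,0,.036],pose(83.8,25))"
```

```text
t 4.7667 tcp [0.5087 0.1703 0.0363] F [ -0.  -12.5  11. ] M [-2.86  0.1  -0.13] w 0.459 q [ 20.4  25.6 -19.  -36.1 -39.2   0.6]
zyaw 84.05178010854888 tilt 24.798648150444407
inc [ 0.23 -0.2   0.36] [0.0011 0.0008 0.0017]
```

Still sliding force, so I'll push further in 1 mm steps.

>>> move_arm(
  increments=[0,0,0,0.0005,0,0.001,0.04,0,0,0,0.001,0,0.002,0.04,0,0,0,0.0014,0,0.003,0.04,0,0,0,0.0018,0,0.0038,0.04],
)

```text
time_s: 5.1
tcp_pos: [0.5091, 0.1745, 0.0362]
ee_rot: [[0.051, -0.994, 0.094], [0.416, 0.107, 0.903], [-0.908, -0.007, 0.419]]
wrist_force: [0.6, -13.8, 12.0]
gripper_width: 0.46
```

```bash
python3 -c "
from h import *
st()
for n in('side',):
    im=r.capture(n); cv2.imwrite(f'pics/{n}4.png',im[:,:,::-1])
a=cv2.imread('pics/side4.png')[260:380,230:370]
cv2.imwrite('pics/c4.png',cv2.resize(a,(700,600),interpolation=cv2.INTER_CUBIC))
"
```

```text
t 5.1 tcp [0.5091 0.1745 0.0362] F [  0.6 -13.8  12. ] M [-2.96  0.13 -0.16] w 0.46 q [ 20.9  25.6 -18.9 -36.  -39.1   0.2]
zyaw 84.04348030146816 tilt 24.80137380748468
```

View pics/c4.png

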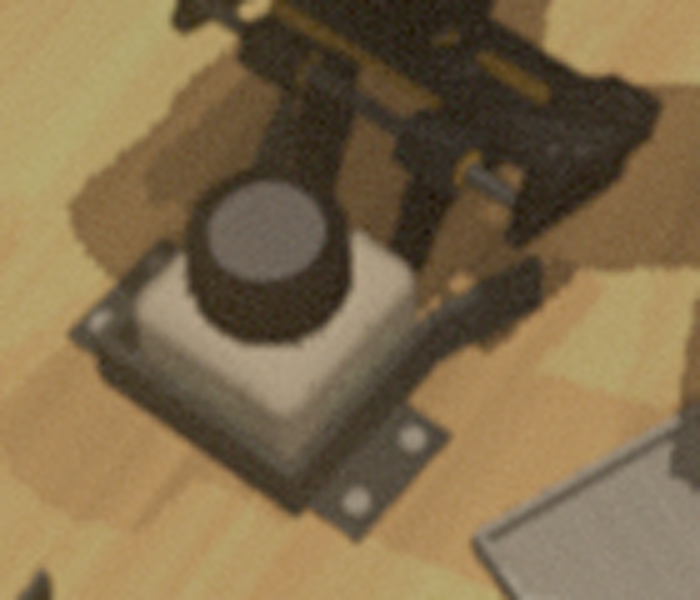

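Close to home, and the force hasn't jumped yet. Continuing in 0.8 mm steps.

>>> move_arm(
  increments=[0,0,0,0.0004,0,0.0008,0.04,0,0,0,0.0008,0,0.0016,0.04,0,0,0,0.001,0,0.0024,0.04],
)

```text
time_s: 5.4
tcp_pos: [0.5092, 0.1756, 0.0362]
ee_rot: [[0.051, -0.994, 0.093], [0.414, 0.106, 0.904], [-0.909, -0.007, 0.417]]
wrist_force: [-0.3, -20.8, 13.1]
gripper_width: 0.458
```

>>> move_arm(
  increments=[0,0,0,0.0004,0,0.001,0.04,0,0,0,0.0008,0,0.002,0.04],
)

```text
time_s: 5.57
tcp_pos: [0.5092, 0.1758, 0.0362]
ee_rot: [[0.051, -0.994, 0.093], [0.412, 0.106, 0.905], [-0.91, -0.007, 0.415]]
wrist_force: [-2.8, -28.9, 17.7]
gripper_width: 0.458
```

The jar is seated: the force climbed to 29 N with no further travel. I'll back off and go up.

>>> move_arm(
  increments=[0,0,0,-0.007,0,-0.0155,0.04,0,0,0,-0.017,0,-0.036,0.04,0,0,0,-0.025,0,-0.054,0.04,0,0,0,-0.055,0,-0.041,0.04,0,0,0,-0.09,0,-0.025,0.06,0,0,0,-0.13,0,-0.01,0.087,0,0,0,-0.13,-0.06,-0.01,0.087,0,0,0,-0.13,-0.09,-0.01,0.087,0,0,0,-0.13,-0.09,-0.01,0.087],
)

```text
time_s: 6.32
tcp_pos: [0.5958, 0.1082, 0.1507]
ee_rot: [[0.055, -0.994, 0.095], [0.419, 0.109, 0.902], [-0.907, -0.01, 0.422]]
wrist_force: [0.6, 0.7, -1.5]
gripper_width: 0.754
```

```bash
python3 -c "
from h import *
st()
for n in('side','top'):
    im=r.capture(n); cv2.imwrite(f'pics/{n}5.png',im[:,:,::-1])
a=cv2.imread('pics/side5.png')[260:370,230:340];b=cv2.imread('pics/top5.png')[215:315,195:295]
cv2.imwrite('pics/c5.png',np.hstack([cv2.resize(a,(400,400),interpolation=cv2.INTER_CUBIC),cv2.resize(b,(400,400),interpolation=cv2.INTER_CUBIC)]))
"
```

```text
t 6.3167 tcp [0.5958 0.1082 0.1507] F [ 0.6  0.7 -1.5] M [-0.91  0.12 -0.03] w 0.754 q [ 12.4  23.   -4.  -28.2 -57.3  -4.3]
zyaw 84.00838768143764 tilt 24.961161696335886
```

View pics/c5.png

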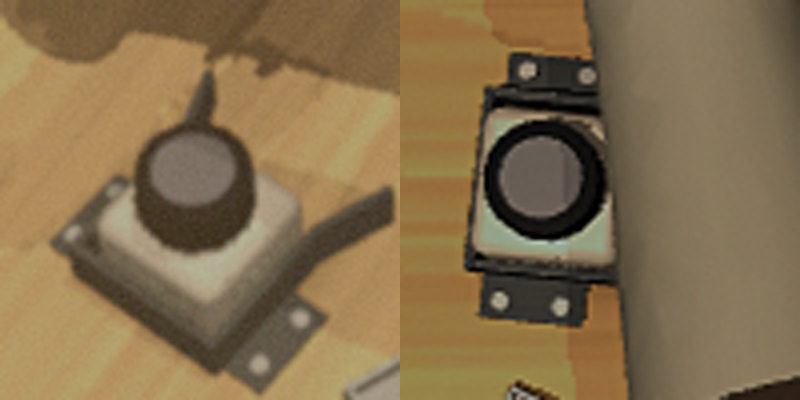

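```bash
python3 -c "
from h import *
f=lambda p,s,o:(np.array(p,float)+.5)*s-.5+np.array(o)
a=plane('top',f([[145,180],[84,180],[206,180],[145,119],[145,241]],.25,[195,215]),.101);print(a)
b=plane('side',f([[194,172]],110/400,[230,260]),.101);print(b)
def tri(p,q):
    Ks=[cam('top'),cam('side')];Ps=[K@np.c_[R,t] for K,R,t,_ in Ks]
    X=cv2.triangulatePoints(Ps[0],Ps[1],np.array(p,float).reshape(2,1),np.array(q,float).reshape(2,1));return (X[:3]/X[3]).T
print(tri(f([145,180],.25,[195,215]),f([194,172],.275,[230,260])))
inc([.514,.2275,.15],pose(44))
"
```

```text
[[0.50982431 0.22627309 0.101     ]
 [0.51023966 0.25875772 0.101     ]
 [0.50940878 0.1937741  0.101     ]
 [0.54268933 0.22644242 0.101     ]
 [0.4771746  0.22610485 0.101     ]]
[[0.51083423 0.229841   0.101     ]]
[[0.51145511 0.22740076 0.09698819]]
inc [39.14 23.95 -8.58] [0.0443 0.0897 0.1005]
```

>>> move_arm(
  increments=[39.14,23.95,-8.58,0.044,0.092,0.1,0.087,39.14,23.95,-8.58,0.044,0.092,0.1,0.087,39.14,23.95,-8.58,0.044,0.092,0.1,0.087,39.14,23.95,-8.58,0.044,0.092,0.1,0.087,39.14,23.95,-8.58,0.044,0.092,0.1,0.087,39.14,23.95,-8.58,0.044,0.092,0.1,0.087,39.14,23.95,-8.58,0.044,0.092,0.1,0.087,39.14,23.95,-8.58,0.044,0.092,0.1,0.087],
)

```text
time_s: 7.08
tcp_pos: [0.5081, 0.2274, 0.1503]
ee_rot: [[0.001, -0.702, 0.713], [0.003, 0.713, 0.702], [-1.0, 0.001, 0.003]]
wrist_force: [0.2, 0.1, -0.1]
gripper_width: 0.999
```

```bash
python3 -c "
from h import *
st();inc([.511,.2278,.135],pose(44));inc([.511,.2278,.079],pose(44))"
```

```text
t 7.0833 tcp [0.5081 0.2274 0.1503] F [ 0.2  0.1 -0.1] M [ 0.05  0.04 -0.01] w 0.999 q [ 40.7  19.5 -15.8  -0.1 -54.5 -86.1]
zyaw 44.54874148271411 tilt 0.14909296589057938
inc [ 0.55  0.15 -0.08] [ 0.0153 -0.0017  0.0023]
inc [ 0.55  0.15 -0.08] [ 0.0713 -0.0018  0.0022]
```

>>> move_arm(
  increments=[0.55,0,0,0.015,-0.0017,0.0022,0.087,0.55,0,0,0.03,-0.0017,0.0022,0.087,0.55,0,0,0.045,-0.0017,0.0022,0.087,0.55,0,0,0.06,-0.0017,0.0022,0.087,0.55,0,0,0.071,-0.0017,0.0022,0.087,0.55,0,0,0.071,-0.0017,0.0022,0.087],
)

```text
time_s: 7.58
tcp_pos: [0.5105, 0.2265, 0.0764]
ee_rot: [[-0.003, -0.696, 0.718], [0.003, 0.718, 0.696], [-1.0, 0.004, -0.0]]
wrist_force: [-1.4, 0.7, 0.3]
gripper_width: 1.0
```

```bash
python3 -c "
from h import *
st()
for n in('side','top'):
    im=r.capture(n); cv2.imwrite(f'pics/{n}6.png',im[:,:,::-1])
a=cv2.imread('pics/side6.png')[230:370,220:360];b=cv2.imread('pics/top6.png')[215:315,195:295]
cv2.imwrite('pics/c6.png',np.hstack([cv2.resize(a,(500,500),interpolation=cv2.INTER_CUBIC),cv2.resize(b,(300,500))]))
"
```

```text
t 7.5833 tcp [0.5105 0.2265 0.0764] F [-1.4  0.7  0.3] M [-0.03  0.01  0.01] w 1.0 q [ 40.4  24.9 -20.   -0.4 -45.2 -86. ]
zyaw 44.14326075548765 tilt -0.016833472047109086
```

View pics/c6.png

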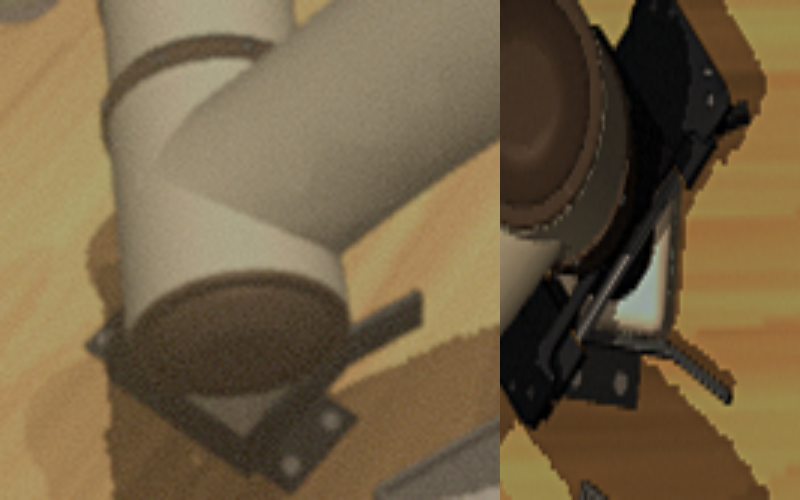

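The arm hides the cap, though no contact is felt. I'll raise it a touch and close.

>>> move_arm(
  increments=[0,0,0,-0.002,0,0,0.07,0,0,0,-0.002,0,0,0.055,0,0,0,-0.002,0,0,0.05,0,0,0,-0.002,0,0,0.05,0,0,0,-0.002,0,0,0.05,0,0,0,-0.002,0,0,0.05],
)

```text
time_s: 8.18
tcp_pos: [0.5134, 0.229, 0.0815]
ee_rot: [[0.003, -0.696, 0.718], [0.008, 0.718, 0.696], [-1.0, 0.004, 0.008]]
wrist_force: [-4.4, 3.7, 2.3]
gripper_width: 0.704
```

```bash
python3 -c "
from h import *
st()"
```

```text
t 8.1833 tcp [0.5134 0.229  0.0815] F [-4.4  3.7  2.3] M [ 1.15  0.96 -0.04] w 0.704 q [ 40.4  24.6 -19.5  -0.4 -45.4 -86. ]
zyaw 44.14270118897976 tilt 0.46270494031148074
```

>>> move_arm(
  increments=[-5,0,0,-0.0002,0,0,0.05,-10,0,0,-0.0004,0,0,0.05,-15,0,0,-0.0006,0,0,0.05,-20,0,0,-0.0008,0,0,0.05,-25,0,0,-0.001,0,0,0.05,-30,0,0,-0.0012,0,0,0.05,-35,0,0,-0.0014,0,0,0.05,-40,0,0,-0.0016,0,0,0.05,-45,0,0,-0.0018,0,0,0.05,-50,0,0,-0.002,0,0,0.05,-55,0,0,-0.0022,0,0,0.05,-60,0,0,-0.0024,0,0,0.05],
)

```text
time_s: 9.18
tcp_pos: [0.5145, 0.2268, 0.0838]
ee_rot: [[0.004, -0.969, -0.248], [0.005, -0.248, 0.969], [-1.0, -0.005, 0.004]]
wrist_force: [4.0, -2.5, 1.6]
gripper_width: 0.711
```

```bash
python3 -c "
from h import *
st()
for n in('side','top'):
    im=r.capture(n); cv2.imwrite(f'pics/{n}7.png',im[:,:,::-1])
a=cv2.imread('pics/side7.png')[230:370,220:360];b=cv2.imread('pics/top7.png')[215:315,195:295]
cv2.imwrite('pics/c7.png',np.hstack([cv2.resize(a,(400,400),interpolation=cv2.INTER_CUBIC),cv2.resize(b,(400,400))]))
"
```

```text
t 9.1833 tcp [0.5145 0.2268 0.0838] F [ 4.  -2.5  1.6] M [-0.88 -0.67 -0.31] w 0.711 q [ 40.2  24.4 -19.5  -0.1 -45.8 -25.8]
zyaw 104.34028355215507 tilt 0.23868308984374828
```

View pics/c7.png

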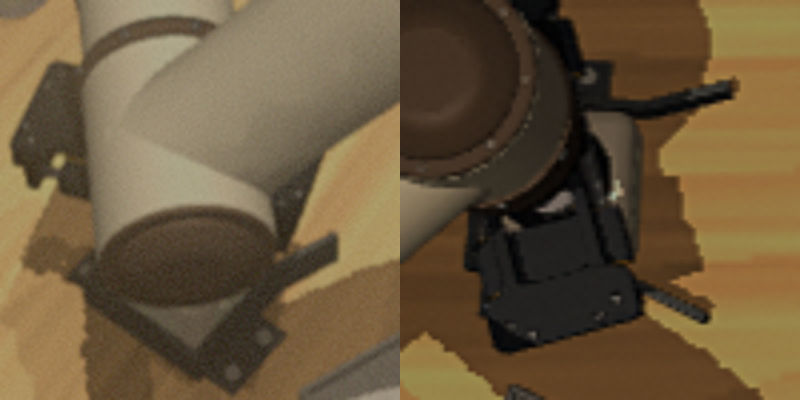

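Resisting torque is 0.31 N m, so the cap is turning or slipping, and the jar is still in the bracket. I'll finish this twist, release and turn back.

>>> move_arm(
  increments=[-6,0,0,-0.0002,0,0,0.05,-12,0,0,-0.0005,0,0,0.05,-18,0,0,-0.0007,0,0,0.05,-24,0,0,-0.0009,0,0,0.05,-30,0,0,-0.0012,0,0,0.05,-30,0,0,-0.0012,0,0,0.075,-30,0,0,-0.0012,0,0,0.087,-30,0,0,-0.0012,0,0,0.087,-30,0,0,-0.0012,0,0,0.087],
)

```text
time_s: 10.03
tcp_pos: [0.5133, 0.2279, 0.0844]
ee_rot: [[0.002, -0.719, -0.695], [0.006, -0.695, 0.719], [-1.0, -0.006, 0.003]]
wrist_force: [-0.1, -0.7, 1.1]
gripper_width: 0.928
```

```bash
python3 -c "
from h import *
st()"
```

```text
t 10.0333 tcp [0.5133 0.2279 0.0844] F [-0.1 -0.7  1.1] M [-0.08  0.14  0.05] w 0.928 q [ 40.4  24.4 -19.4  -0.3 -45.9   3.9]
zyaw 134.03237382356428 tilt 0.1834542812724952
```

>>> move_arm(
  increments=[7,0,0,0,0,0,0.087,14,0,0,0,0,0,0.087,21,0,0,0,0,0,0.087,28,0,0,0,0,0,0.087,35,0,0,0,0,0,0.087,42,0,0,0,0,0,0.087,49,0,0,0,0,0,0.087,56,0,0,0,0,0,0.087,63,0,0,0,0,0,0.087,70,0,0,0,0,0,0.087,77,0,0,0,0,0,0.087,84,0,0,0,0,0,0.087],
)

```text
time_s: 11.03
tcp_pos: [0.5133, 0.2279, 0.0844]
ee_rot: [[0.002, -0.763, 0.647], [0.006, 0.647, 0.763], [-1.0, 0.003, 0.006]]
wrist_force: [-0.2, -0.6, 0.4]
gripper_width: 1.0
```

```bash
python3 -c "
from h import *
st()"
```

```text
t 11.0333 tcp [0.5133 0.2279 0.0844] F [-0.2 -0.6  0.4] M [-0.   -0.04 -0.01] w 1.0 q [ 40.4  24.4 -19.4  -0.3 -45.9 -80.5]
zyaw 49.7033461490418 tilt 0.357487782794914
```

>>> move_arm(
  increments=[0,0,0,0,0,0,0.07,0,0,0,0,0,0,0.06,0,0,0,0,0,0,0.05,0,0,0,0,0,0,0.05,0,0,0,0,0,0,0.05,0,0,0,0,0,0,0.05],
)

```text
time_s: 11.53
tcp_pos: [0.5134, 0.2279, 0.0844]
ee_rot: [[0.002, -0.768, 0.64], [0.006, 0.64, 0.768], [-1.0, 0.002, 0.006]]
wrist_force: [1.3, 0.4, 0.4]
gripper_width: 0.711
```

```bash
python3 -c "
from h import *
st()"
```

```text
t 11.5333 tcp [0.5134 0.2279 0.0844] F [1.3 0.4 0.4] M [ 0.03  0.09 -0.02] w 0.711 q [ 40.4  24.4 -19.4  -0.3 -45.9 -80. ]
zyaw 50.18347934753057 tilt 0.3615717198987529
```

Second twist: 84° in 12 rows, rising 3.3 mm.

>>> move_arm(
  increments=[-7,0,0,-0.0003,0,0,0.05,-14,0,0,-0.0005,0,0,0.05,-21,0,0,-0.0008,0,0,0.05,-28,0,0,-0.0011,0,0,0.05,-35,0,0,-0.0014,0,0,0.05,-42,0,0,-0.0016,0,0,0.05,-49,0,0,-0.0019,0,0,0.05,-56,0,0,-0.0022,0,0,0.05,-63,0,0,-0.0025,0,0,0.05,-70,0,0,-0.0027,0,0,0.05,-77,0,0,-0.003,0,0,0.05,-84,0,0,-0.0033,0,0,0.05],
)

```text
time_s: 12.53
tcp_pos: [0.5132, 0.2278, 0.0876]
ee_rot: [[0.002, -0.713, -0.701], [0.006, -0.701, 0.713], [-1.0, -0.006, 0.003]]
wrist_force: [-0.8, 0.5, -0.1]
gripper_width: 0.707
```

```bash
python3 -c "
from h import *
st()"
```

```text
t 12.5333 tcp [0.5132 0.2278 0.0876] F [-0.8  0.5 -0.1] M [-0.02  0.15  0.04] w 0.707 q [ 40.4  24.1 -19.2  -0.3 -46.3   4.4]
zyaw 134.51750994430722 tilt 0.18274552247668682
```

>>> move_arm(
  increments=[0,0,0,0,0,0,0.07,0,0,0,0,0,0,0.087,0,0,0,0,0,0,0.087,0,0,0,0,0,0,0.087],
)

```text
time_s: 12.87
tcp_pos: [0.5134, 0.2279, 0.0878]
ee_rot: [[0.002, -0.719, -0.695], [0.006, -0.695, 0.719], [-1.0, -0.006, 0.003]]
wrist_force: [0.4, 0.1, 0.1]
gripper_width: 0.925
```

>>> move_arm(
  increments=[7,0,0,0,0,0,0.087,14,0,0,0,0,0,0.087,21,0,0,0,0,0,0.087,28,0,0,0,0,0,0.087,35,0,0,0,0,0,0.087,42,0,0,0,0,0,0.087,49,0,0,0,0,0,0.087,56,0,0,0,0,0,0.087,63,0,0,0,0,0,0.087,70,0,0,0,0,0,0.087,77,0,0,0,0,0,0.087,84,0,0,0,0,0,0.087],
)

```text
time_s: 13.87
tcp_pos: [0.5134, 0.2279, 0.0878]
ee_rot: [[0.002, -0.763, 0.646], [0.006, 0.646, 0.763], [-1.0, 0.002, 0.006]]
wrist_force: [-0.3, 0.7, 0.4]
gripper_width: 1.001
```

```bash
python3 -c "
from h import *
st()
for n in('side','top'):
    im=r.capture(n); cv2.imwrite(f'pics/{n}8.png',im[:,:,::-1])
a=cv2.imread('pics/side8.png')[230:370,220:360];b=cv2.imread('pics/top8.png')[215:315,195:295]
cv2.imwrite('pics/c8.png',np.hstack([cv2.resize(a,(400,400),interpolation=cv2.INTER_CUBIC),cv2.resize(b,(400,400))]))
"
```

```text
t 13.8667 tcp [0.5134 0.2279 0.0878] F [-0.3  0.7  0.4] M [-0.03  0.03 -0.07] w 1.001 q [ 40.4  24.1 -19.2  -0.3 -46.3 -80.4]
zyaw 49.726174001210154 tilt 0.3681016073601399
```

View pics/c8.png

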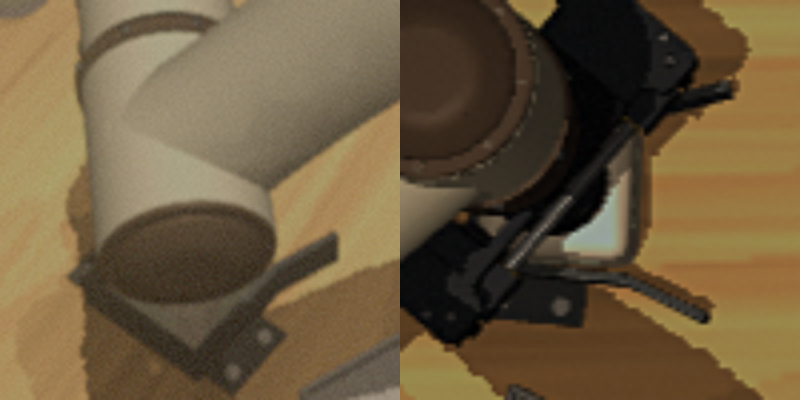

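Third twist.

>>> move_arm(
  increments=[0,0,0,0,0,0,0.07,0,0,0,0,0,0,0.06,0,0,0,0,0,0,0.05,0,0,0,0,0,0,0.05,0,0,0,0,0,0,0.05,0,0,0,0,0,0,0.05],
)

```text
time_s: 14.47
tcp_pos: [0.5134, 0.2279, 0.0878]
ee_rot: [[0.002, -0.768, 0.64], [0.006, 0.64, 0.768], [-1.0, 0.002, 0.006]]
wrist_force: [0.4, 0.9, 0.1]
gripper_width: 0.712
```

>>> move_arm(
  increments=[-7,0,0,-0.0003,0,0,0.05,-14,0,0,-0.0005,0,0,0.05,-21,0,0,-0.0008,0,0,0.05,-28,0,0,-0.0011,0,0,0.05,-35,0,0,-0.0014,0,0,0.05,-42,0,0,-0.0016,0,0,0.05,-49,0,0,-0.0019,0,0,0.05,-56,0,0,-0.0022,0,0,0.05,-63,0,0,-0.0025,0,0,0.05,-70,0,0,-0.0027,0,0,0.05,-77,0,0,-0.003,0,0,0.05,-84,0,0,-0.0033,0,0,0.05],
)

```text
time_s: 15.47
tcp_pos: [0.5131, 0.2279, 0.0911]
ee_rot: [[0.002, -0.713, -0.701], [0.006, -0.701, 0.713], [-1.0, -0.006, 0.003]]
wrist_force: [-1.2, 0.5, 0.6]
gripper_width: 0.713
```

```bash
python3 -c "
from h import *
st()"
```

```text
t 15.4667 tcp [0.5131 0.2279 0.0911] F [-1.2  0.5  0.6] M [ 0.08  0.51 -0.  ] w 0.713 q [ 40.4  23.9 -19.   -0.3 -46.8   4.3]
zyaw 134.50300203387275 tilt 0.19578358797815906
```

>>> move_arm(
  increments=[0,0,0,-0.001,0,0,0.05,0,0,0,-0.002,0,0,0.05,0,0,0,-0.003,0,0,0.05,0,0,0,-0.003,0,0,0.05],
)

```text
time_s: 15.8
tcp_pos: [0.5135, 0.2279, 0.0942]
ee_rot: [[0.002, -0.719, -0.695], [0.007, -0.695, 0.719], [-1.0, -0.006, 0.003]]
wrist_force: [-0.4, 0.1, 0.0]
gripper_width: 0.712
```

```bash
python3 -c "
from h import *
st()"
```

```text
t 15.8 tcp [0.5135 0.2279 0.0942] F [-0.4  0.1  0. ] M [-0.04  0.13  0.03] w 0.712 q [ 40.3  23.6 -18.8  -0.3 -47.2   3.9]
zyaw 134.0545592512333 tilt 0.17253875071694488
```

No vertical load, so it's free. Lifting on.

>>> move_arm(
  increments=[0,0,0,-0.005,0,0,0.05,0,0,0,-0.01,0,0,0.05,0,0,0,-0.015,0,0,0.05,0,0,0,-0.025,0,0,0.05,0,0,0,-0.04,0,0,0.05,0,0,0,-0.06,0,0,0.05,0,0,0,-0.08,0,0,0.05,0,0,0,-0.1,0,0,0.05],
)

```text
time_s: 16.47
tcp_pos: [0.5132, 0.2272, 0.196]
ee_rot: [[0.003, -0.718, -0.696], [0.007, -0.696, 0.718], [-1.0, -0.007, 0.003]]
wrist_force: [0.8, 0.2, -0.9]
gripper_width: 0.716
```

```bash
python3 -c "
from h import *
st()
for n in('side','top'):
    im=r.capture(n); cv2.imwrite(f'pics/{n}9.png',im[:,:,::-1])
a=cv2.imread('pics/side9.png')[170:370,200:400];b=cv2.imread('pics/top9.png')[160:320,160:320]
cv2.imwrite('pics/c9.png',np.hstack([cv2.resize(a,(400,400),interpolation=cv2.INTER_CUBIC),cv2.resize(b,(400,400))]))
inc([.562,-.12,.15],pose(105))
"
```

```text
t 16.4667 tcp [0.5132 0.2272 0.196 ] F [ 0.8  0.2 -0.9] M [0.03 0.09 0.04] w 0.716 q [ 40.3  17.3 -11.8  -0.2 -60.5   3.9]
zyaw 134.14095657723772 tilt 0.1649045316155849
inc [29.18  0.28  0.84] [ 0.0455  0.2101 -0.2825]
```

View pics/c9.png

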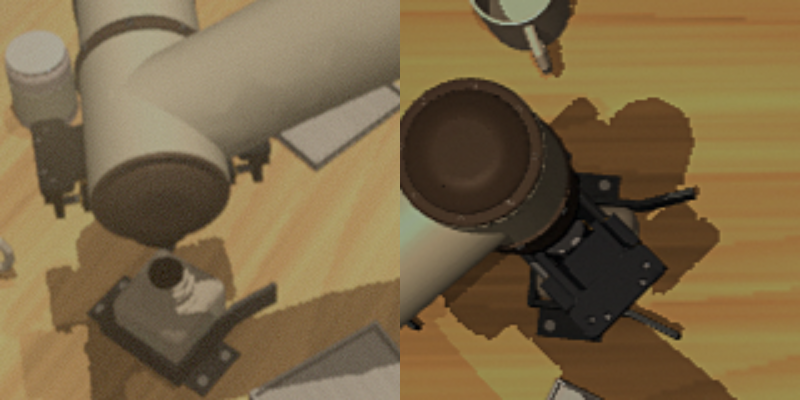

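The cap is off and hidden under the hand. The jar neck shows open at (165,270) in the left half, with the jar still in the bracket. Next I'll check the clearance around the tray.

```bash
python3 -c "
from h import *
print(plane('top',[[307,128]],.1),plane('top',[[205,150]],.09),plane('top',[[460,145]],.06))
inc([.562,-.12,.15],pose(105));inc([.562,-.12,.15],pose(90))
"
```

```text
[[0.79935276 0.06066529 0.1       ]] [[0.75506092 0.28602288 0.09      ]] [[ 0.76968761 -0.28537331  0.06      ]]
inc [29.18  0.28  0.84] [ 0.0455  0.2101 -0.2825]
inc [44.18  0.4   0.81] [ 0.0455  0.2101 -0.2825]
```

>>> move_arm(
  increments=[2.4,0,0,0,0.0175,-0.0235,0.05,4.9,0,0,0,0.035,-0.047,0.05,7.3,0,0,0,0.0525,-0.0706,0.05,9.7,0,0,0.005,0.07,-0.094,0.05,12.2,0,0,0.01,0.0875,-0.1177,0.05,14.6,0,0,0.015,0.105,-0.1412,0.05,17,0,0,0.02,0.1226,-0.1648,0.05,19.5,0,0,0.025,0.14,-0.1883,0.05,21.9,0,0,0.03,0.1576,-0.2119,0.05,24.3,0,0,0.035,0.175,-0.2354,0.05,26.8,0,0,0.04,0.1926,-0.259,0.05,29.2,0.3,0.8,0.045,0.21,-0.2825,0.05],
)

```text
time_s: 17.57
tcp_pos: [0.5588, -0.1231, 0.1466]
ee_rot: [[-0.008, -0.967, -0.255], [-0.005, -0.255, 0.967], [-1.0, 0.009, -0.002]]
wrist_force: [1.1, 0.6, -0.8]
gripper_width: 0.71
```

>>> move_arm(
  increments=[0,0,0,0.015,0,0,0.05,0,0,0,0.035,0,0,0.05,0,0,0,0.055,0,0,0.05,0,0,0,0.075,0,0,0.05,0,0,0,0.09,0,0,0.05,0,0,0,0.1,0,0,0.05,0,0,0,0.105,0,0,0.05,0,0,0,0.105,0,0,0.05],
)

```text
time_s: 18.23
tcp_pos: [0.5579, -0.122, 0.0409]
ee_rot: [[-0.009, -0.966, -0.258], [-0.005, -0.258, 0.966], [-1.0, 0.01, -0.002]]
wrist_force: [0.2, -0.7, -0.5]
gripper_width: 0.716
```

```bash
python3 -c "
from h import *
st()
for n in('side','top'):
    im=r.capture(n); cv2.imwrite(f'pics/{n}10.png',im[:,:,::-1])
a=cv2.imread('pics/side10.png')[130:330,240:440];b=cv2.imread('pics/top10.png')[160:320,240:440]
cv2.imwrite('pics/c10.png',np.hstack([cv2.resize(a,(400,400),interpolation=cv2.INTER_CUBIC),cv2.resize(b,(400,320))]) if 0 else cv2.resize(a,(600,600),interpolation=cv2.INTER_CUBIC))
inc([.562,-.12,.018],pose(105))
"
```

```text
t 18.2333 tcp [ 0.5579 -0.122   0.0409] F [ 0.2 -0.7 -0.5] M [0.04 0.13 0.02] w 0.716 q [  4.   28.8 -20.    0.4 -41.8  10.6]
zyaw 104.94061018393303 tilt -0.13338028638117067
inc [-0.03 -0.19 -0.41] [ 0.0245 -0.0034  0.0013]
```

View pics/c10.png

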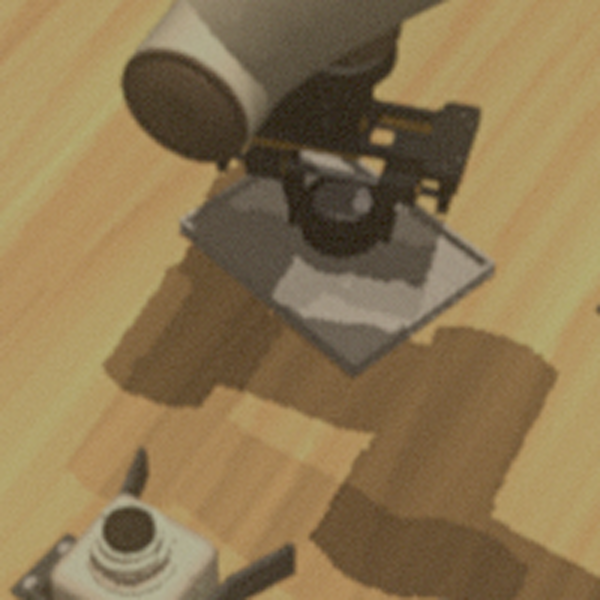

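The cap is held upright at (345,215) over the tray, and the jar is open in the bracket at (130,560). Lowering slowly.

>>> move_arm(
  increments=[0,-0.2,-0.4,0.006,-0.002,0.001,0.05,0,-0.2,-0.4,0.012,-0.003,0.001,0.05,0,-0.2,-0.4,0.018,-0.003,0.001,0.05,0,-0.2,-0.4,0.021,-0.003,0.001,0.05,0,-0.2,-0.4,0.022,-0.003,0.001,0.05,0,-0.2,-0.4,0.022,-0.003,0.001,0.05],
)

```text
time_s: 18.83
tcp_pos: [0.5608, -0.1204, 0.0194]
ee_rot: [[-0.002, -0.966, -0.258], [0.0, -0.258, 0.966], [-1.0, 0.002, 0.001]]
wrist_force: [-0.4, -0.2, -0.6]
gripper_width: 0.712
```

>>> move_arm(
  increments=[0,0,0,0.0007,0,0,0.05,0,0,0,0.0014,0,0,0.05,0,0,0,0.0021,0,0,0.05,0,0,0,0.0021,0,0,0.05],
)

```text
time_s: 19.17
tcp_pos: [0.5611, -0.1203, 0.0178]
ee_rot: [[-0.001, -0.966, -0.258], [0.0, -0.258, 0.966], [-1.0, 0.001, 0.001]]
wrist_force: [0.2, -0.4, -1.8]
gripper_width: 0.715
```

>>> move_arm(
  increments=[0,0,0,0.0007,0,0,0.05,0,0,0,0.0014,0,0,0.05,0,0,0,0.0014,0,0,0.05],
)

```text
time_s: 19.42
tcp_pos: [0.561, -0.1203, 0.0163]
ee_rot: [[-0.002, -0.966, -0.258], [0.0, -0.258, 0.966], [-1.0, 0.001, 0.001]]
wrist_force: [0.1, 0.7, -1.0]
gripper_width: 0.712
```

```bash
python3 -c "
from h import *
st()"
```

```text
t 19.4167 tcp [ 0.561  -0.1203  0.0163] F [ 0.1  0.7 -1. ] M [-0.04  0.09  0.05] w 0.712 q [  4.1  30.9 -20.8  -0.  -38.5  10.9]
zyaw 104.94875854002774 tilt 0.03951066775922346
```

>>> move_arm(
  increments=[0,0,0,0.0005,0,0,0.05,0,0,0,0.001,0,0,0.05,0,0,0,0.001,0,0,0.05],
)

```text
time_s: 19.67
tcp_pos: [0.5611, -0.1204, 0.016]
ee_rot: [[-0.001, -0.966, -0.258], [0.0, -0.258, 0.966], [-1.0, 0.001, 0.0]]
wrist_force: [-1.6, 0.8, 4.1]
gripper_width: 0.709
```

The cap touched down at 4 N. Releasing and rising.

>>> move_arm(
  increments=[0,0,0,0,0,0,0.064,0,0,0,0,0,0,0.068,0,0,0,0,0,0,0.075,0,0,0,0,0,0,0.087,0,0,0,0,0,0,0.087,0,0,0,0,0,0,0.087],
)

```text
time_s: 20.17
tcp_pos: [0.5611, -0.1203, 0.0152]
ee_rot: [[-0.002, -0.966, -0.258], [0.0, -0.258, 0.966], [-1.0, 0.001, 0.001]]
wrist_force: [0.1, 0.3, 0.2]
gripper_width: 0.963
```

>>> move_arm(
  increments=[0,0,0,-0.01,0,0,0.087,0,0,0,-0.025,0,0,0.087,0,0,0,-0.05,0,0,0.087,0,0,0,-0.08,0,0,0.087,0,0,0,-0.12,0,0,0.087,0,0,0,-0.15,0,-0.03,0.087,0,0,0,-0.15,0.03,-0.07,0.087,0,0,0,-0.15,0.06,-0.11,0.087,0,0,0,-0.15,0.09,-0.14,0.087,0,0,0,-0.15,0.12,-0.17,0.087,0,0,0,-0.15,0.14,-0.2,0.087,0,0,0,-0.15,0.14,-0.2,0.087],
)

```text
time_s: 21.17
tcp_pos: [0.4752, -0.3536, 0.1663]
ee_rot: [[-0.001, -0.967, -0.254], [-0.001, -0.254, 0.967], [-1.0, 0.001, -0.0]]
wrist_force: [0.4, -0.6, -0.6]
gripper_width: 0.994
```

```bash
python3 -c "
from h import *
st()
for n in('side','top'):
    im=r.capture(n); cv2.imwrite(f'pics/{n}11.png',im[:,:,::-1])
a=cv2.imread('pics/side11.png')[170:370,220:420];b=cv2.imread('pics/top11.png')[180:320,190:440]
cv2.imwrite('pics/c11.png',cv2.resize(a,(600,600),interpolation=cv2.INTER_CUBIC))
cv2.imwrite('pics/c12.png',cv2.resize(b,(800,448),interpolation=cv2.INTER_CUBIC))
"
```

```text
t 21.1667 tcp [ 0.4752 -0.3536  0.1663] F [ 0.4 -0.6 -0.6] M [ 0.04  0.04 -0.03] w 0.994 q [-21.   21.9  -9.6   0.1 -58.6  35.6]
zyaw 104.70181714858401 tilt -0.01572517456513924
```

View pics/c11.png

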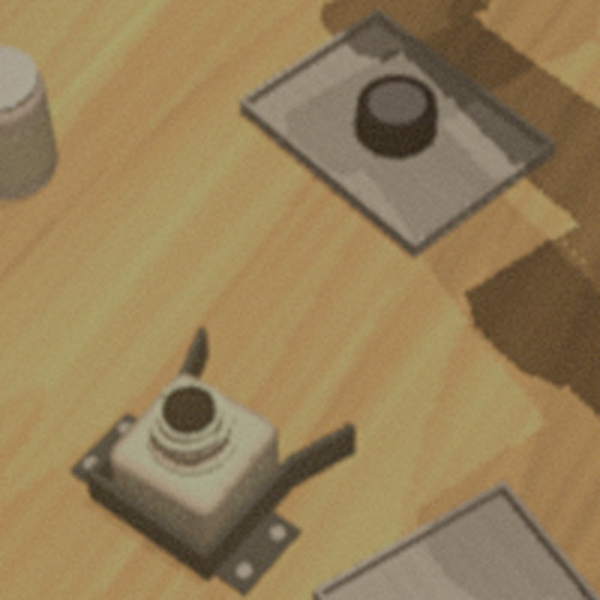

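View pics/c12.png

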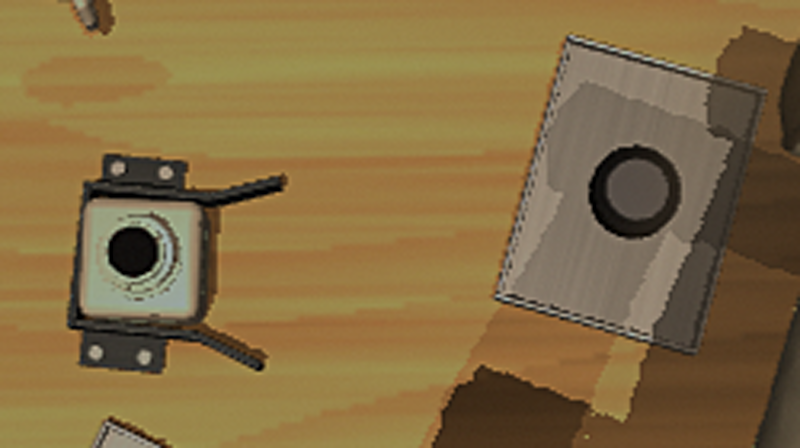

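The cap sits flat, top up, at (637,190) near the tray's centre. The jar stands in the bracket at (145,260). I'll measure whether it has drifted from home.

```bash
python3 - <<'E'
from h import *
im=cv2.imread("pics/top11.png"); im5=cv2.imread("pics/top5.png")
for k,I in((5,im5),(11,im)):
    J=I.astype(int);b,g,rr=J[...,0],J[...,1],J[...,2]
    m=((b>95)&(abs(rr-b)<60)).astype(np.uint8);m[:225]=0;m[300:]=0;m[:,:205]=0;m[:,265:]=0
    c=max(cv2.findContours(m,0,2)[0],key=cv2.contourArea);P=plane("top",cv2.convexHull(c)[:,0],.066)[:,:2]
    print(k,cv2.minAreaRect((P*1000).astype(np.float32)),P.min(0),P.max(0))
a=np.hstack([cv2.resize(I[225:300,205:265],(400,500),interpolation=cv2.INTER_CUBIC) for I in(im5,im)]);cv2.imwrite("pics/c13.png",a)
E
```

```text
5 ((490.6676330566406, 231.86126708984375), (75.95854187011719, 39.0732421875), 81.1125259399414) [0.47091443 0.19582839] [0.51578034 0.27010542]
11 ((512.5222778320312, 226.00726318359375), (78.10298156738281, 78.50265502929688), 87.21392059326172) [0.47304837 0.18712242] [0.55335425 0.26581418]
```

View pics/c13.png

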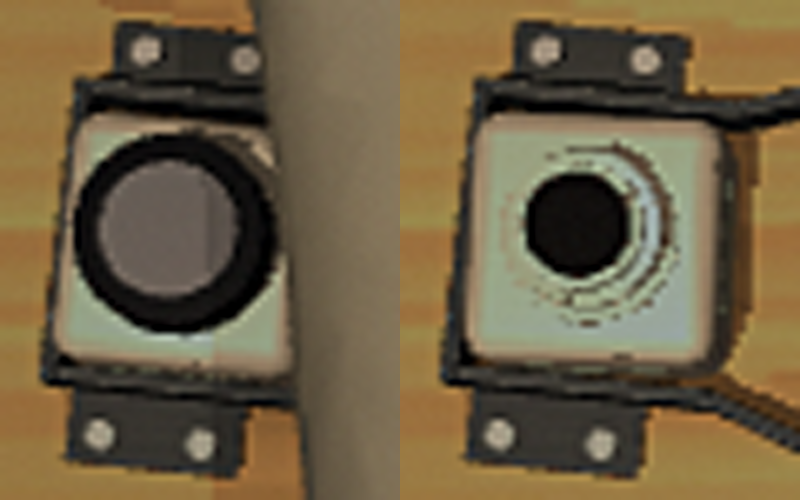

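After the twists the jar is turned about 4–5° and one back corner stands about 3 mm off the back wall. There's plenty of time, so I'll re-seat it with the same square push.

```bash
python3 -c "
from h import *
inc(HOME-.13*U+[0,0,.15],pose(83.8,25))"
```

```text
inc [ 20.55 -24.72  -4.62] [ 0.0159 -0.1368  0.4281]
```

>>> move_arm(
  increments=[20.55,-24.7,-4.6,0.016,-0.137,0.428,0.04,20.55,-24.7,-4.6,0.016,-0.137,0.428,0.04,20.55,-24.7,-4.6,0.016,-0.137,0.428,0.04,20.55,-24.7,-4.6,0.016,-0.137,0.428,0.04,20.55,-24.7,-4.6,0.016,-0.137,0.428,0.04,20.55,-24.7,-4.6,0.016,-0.137,0.428,0.04,20.55,-24.7,-4.6,0.016,-0.137,0.428,0.04,20.55,-24.7,-4.6,0.016,-0.137,0.428,0.04,20.55,-24.7,-4.6,0.016,-0.137,0.428,0.04,20.55,-24.7,-4.6,0.016,-0.137,0.428,0.04,20.55,-24.7,-4.6,0.016,-0.137,0.428,0.04,20.55,-24.7,-4.6,0.016,-0.137,0.428,0.04],
)

```text
time_s: 22.27
tcp_pos: [0.4986, 0.1055, 0.1503]
ee_rot: [[0.04, -0.995, 0.087], [0.423, 0.096, 0.901], [-0.905, 0.0, 0.425]]
wrist_force: [0.1, -0.5, 0.3]
gripper_width: 0.46
```

```bash
python3 -c "
from h import *
st();inc(HOME-.115*U+[0,0,.15],pose(83.8,25));inc(HOME-.115*U+[0,0,.036],pose(83.8,25))"
```

```text
t 22.2667 tcp [0.4986 0.1055 0.1503] F [ 0.1 -0.5  0.3] M [-0.97  0.2   0.02] w 0.46 q [ 14.1  15.  -16.1 -29.7 -53.9  -2.9]
zyaw 84.49817189986128 tilt 25.125322981603716
inc [ 0.63  0.13 -0.31] [ 0.003  -0.0024  0.0058]
inc [ 0.63  0.13 -0.31] [ 0.1062 -0.0024 -0.0426]
```

>>> move_arm(
  increments=[0.6,0,-0.3,0.03,-0.0024,-0.008,0.04,0.6,0,-0.3,0.06,-0.0024,-0.021,0.04,0.6,0,-0.3,0.09,-0.0024,-0.035,0.04,0.6,0,-0.3,0.106,-0.0024,-0.0426,0.04,0.6,0,-0.3,0.106,-0.0024,-0.0426,0.04],
)

```text
time_s: 22.68
tcp_pos: [0.4996, 0.1057, 0.0318]
ee_rot: [[0.04, -0.993, 0.107], [0.419, 0.114, 0.901], [-0.907, 0.009, 0.421]]
wrist_force: [-0.5, -0.3, -0.9]
gripper_width: 0.458
```

```bash
python3 -c "
from h import *
st();inc(HOME-.06*U+[0,0,.036],pose(83.8,25));inc([.5092,.1758,.0362],pose(83.8,25))"
```

```text
t 22.6833 tcp [0.4996 0.1057 0.0318] F [-0.5 -0.3 -0.9] M [-0.9   0.23 -0.01] w 0.458 q [ 13.   25.5 -20.1 -36.5 -42.2   7.3]
zyaw 83.19927879846705 tilt 24.889482262692326
inc [-0.55 -0.11 -0.3 ] [ 0.022  -0.0008  0.0573]
inc [-0.55 -0.11 -0.3 ] [ 0.0258 -0.0014  0.066 ]
```

>>> move_arm(
  increments=[0,0,0,0.0034,0,0.0072,0.04,0,0,0,0.0068,0,0.0145,0.04,0,0,0,0.01,0,0.0217,0.04,0,0,0,0.0135,0,0.029,0.04,0,0,0,0.016,0,0.0345,0.04,0,0,0,0.0185,0,0.04,0.04,0,0,0,0.0202,0,0.0435,0.04,0,0,0,0.022,0,0.047,0.04,0,0,0,0.022,0,0.047,0.04],
)

```text
time_s: 23.43
tcp_pos: [0.5085, 0.1572, 0.0355]
ee_rot: [[0.048, -0.993, 0.104], [0.42, 0.114, 0.9], [-0.906, 0.0, 0.423]]
wrist_force: [-0.4, -0.3, -0.3]
gripper_width: 0.456
```

```bash
python3 -c "
from h import *
st();inc([.5092,.1758,.0362],pose(83.8,25))"
```

```text
t 23.4333 tcp [0.5085 0.1572 0.0355] F [-0.4 -0.3 -0.3] M [-0.84  0.22  0.03] w 0.456 q [ 18.8  25.7 -19.  -36.4 -40.1   1.9]
zyaw 83.42320498909895 tilt 25.002258283317936
inc [-0.34  0.    0.15] [0.0071 0.0014 0.0171]
```

>>> move_arm(
  increments=[0,0,0,0.001,0.0007,0.0025,0.04,0,0,0,0.002,0.001,0.005,0.04,0,0,0,0.003,0.001,0.0075,0.04,0,0,0,0.004,0.001,0.0095,0.04,0,0,0,0.005,0.001,0.0115,0.04,0,0,0,0.0056,0.001,0.0135,0.04,0,0,0,0.0062,0.001,0.015,0.04],
)

```text
time_s: 24.02
tcp_pos: [0.5085, 0.172, 0.0356]
ee_rot: [[0.046, -0.993, 0.104], [0.418, 0.114, 0.901], [-0.907, 0.002, 0.421]]
wrist_force: [-1.7, -6.1, 1.4]
gripper_width: 0.459
```

>>> move_arm(
  increments=[0,0,0,0.0003,0,0.0008,0.04,0,0,0,0.0006,0,0.0016,0.04,0,0,0,0.0009,0,0.0024,0.04],
)

```text
time_s: 24.27
tcp_pos: [0.5076, 0.1735, 0.0355]
ee_rot: [[0.044, -0.994, 0.104], [0.417, 0.113, 0.902], [-0.908, 0.004, 0.42]]
wrist_force: [-3.7, -7.6, 1.9]
gripper_width: 0.458
```

>>> move_arm(
  increments=[0,0,0,0.0004,0,0.001,0.04,0,0,0,0.0008,0,0.002,0.04,0,0,0,0.0012,0,0.003,0.04,0,0,0,0.0016,0,0.0038,0.04],
)

```text
time_s: 24.6
tcp_pos: [0.5067, 0.1752, 0.0353]
ee_rot: [[0.041, -0.994, 0.103], [0.414, 0.111, 0.903], [-0.909, 0.006, 0.416]]
wrist_force: [-4.9, -18.1, 7.5]
gripper_width: 0.458
```

One more small press, then back off and retreat.

>>> move_arm(
  increments=[0,0,0,0.0004,0,0.001,0.04,0,0,0,0.0006,0,0.0016,0.04],
)

```text
time_s: 24.77
tcp_pos: [0.5064, 0.1756, 0.0353]
ee_rot: [[0.04, -0.994, 0.103], [0.413, 0.111, 0.904], [-0.91, 0.007, 0.415]]
wrist_force: [-6.5, -22.5, 9.2]
gripper_width: 0.461
```

>>> move_arm(
  increments=[0,0,0,-0.007,0,-0.0155,0.04,0,0,0,-0.017,0,-0.036,0.04,0,0,0,-0.025,0,-0.054,0.04,0,0,0,-0.055,0,-0.041,0.04,0,0,0,-0.09,0,-0.025,0.04,0,0,0,-0.13,0,-0.01,0.04,0,0,0,-0.16,0.02,-0.05,0.04,0,0,0,-0.18,0.05,-0.09,0.04,0,0,0,-0.2,0.08,-0.13,0.04,0,0,0,-0.2,0.1,-0.16,0.04,0,0,0,-0.2,0.1,-0.19,0.04,0,0,0,-0.2,0.1,-0.19,0.04],
)

```text
time_s: 25.77
tcp_pos: [0.3787, -0.0646, 0.137]
ee_rot: [[0.049, -0.993, 0.108], [0.42, 0.118, 0.9], [-0.906, 0.001, 0.423]]
wrist_force: [1.1, -0.2, -0.2]
gripper_width: 0.46
```

```bash
python3 - <<'E'
from h import *
st()
for n in('side','top'):
    im=r.capture(n); cv2.imwrite(f'pics/{n}14.png',im[:,:,::-1])
a=cv2.imread('pics/side14.png')[120:380,140:400];b=cv2.imread('pics/top14.png')
cv2.imwrite('pics/c14.png',np.hstack([cv2.resize(a,(400,400),interpolation=cv2.INTER_CUBIC),cv2.resize(b[225:300,205:280],(400,400),interpolation=cv2.INTER_CUBIC)]))
E
```

```text
t 25.7667 tcp [ 0.3787 -0.0646  0.137 ] F [ 1.1 -0.2 -0.2] M [-0.87  0.19  0.  ] w 0.46 q [ -7.8   9.2 -26.5 -29.7 -58.5  17.7]
zyaw 83.17655009405324 tilt 24.994193921935032
```

View pics/c14.png

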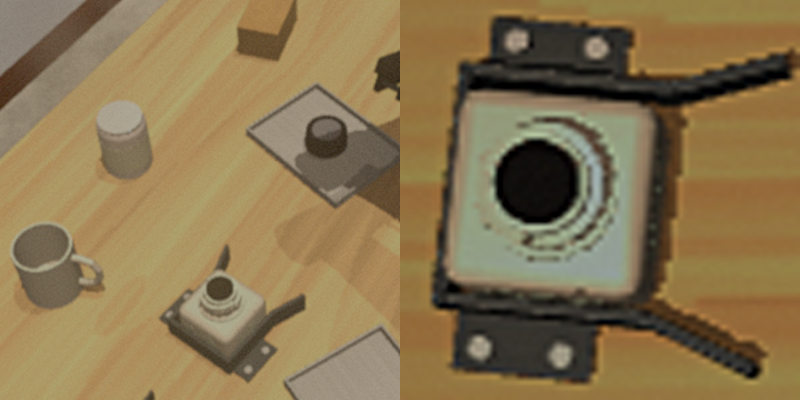

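View pics/top14.png

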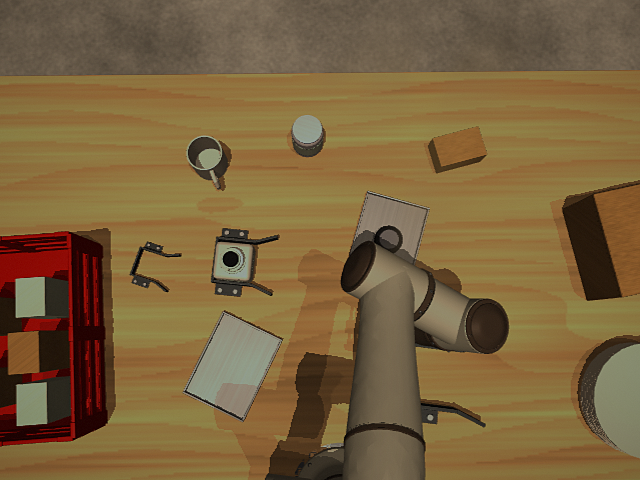

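The jar is square and flush against the back wall again. The cap lies flat near the tray's centre, at (387,238) in the top view, and the tin, mug and carton haven't moved. The robot is clear of everything, so I'm handing in.

```bash
python3 -c "
from h import *
print(r.finish_job())"
```

```text
the job is handed in; nothing more can be done
None
```

The job is done and handed in at about 26 s of the 67 s allowed. I pushed the jar home into the middle-sized bracket and unscrewed the cap with three anticlockwise twists of 84–90° each. I then lifted the cap free and set it down, top up, near the centre of the right-hand tray with about 4 N of contact.

- **Jar:** the twisting had turned it about 4–5° and left one back corner about 3 mm off the wall, so I gave it a second square push after placing the cap. In the last pictures it looks square and flush with the back wall.
- **Push force:** the first push ended at 29 N sideways (about 34 N in all) and the second at about 23 N (about 25 N in all), with almost no further travel.
- **Finger contact point:** where the fingers met the jar came out about 3 mm further along than my camera estimate. I relied on the rise in force and the pictures rather than that number.
- **Other checks:** the tin, mug and carton are in their starting places, and the robot is touching nothing.

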